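# Gauge the bushes, mandrel the good one

## Robot

A 7-joint arm with a two-finger parallel gripper is mounted at the origin on a cart in front of the work surface, level with it; the furniture and walls round the work are solid. World frame = base frame: x ahead of the robot, y to its left, z up, the work surface at z = 0. Lengths are in m, angles in rad, forces in N, time in s.
With the tool pointing down it reaches from about 0.4 to 0.875 m from the base axis. Payload 19.3 kg.
Tool frame: the origin (TCP) lies at the very end of the fingers, on their centre line; the grasp point (between the pads) lies 19 mm behind it; z points along the fingers, y is the line along which they close (so a half turn about z gives the same grasp; the last joint's range is limited). The gripper opens to 85 mm and grips with 20 to 120 N. Pads are 22 mm wide; open, the fingers measure 114 mm over their backs; the gripper's body (76 mm by 85 mm) begins 54 mm behind the grasp point. The pads swing forward as they close: fully open they stand 13 mm farther back than shut.
Start: joints at [-1.202, 0.521, -0.036, 1.599, 0.021, 1.021, -0.113], TCP at [0.266, 0.566, 0.231] pointing down, gripper open.
Joint ranges: [-2.91, 2.91], [-0.3, 2.13], [-1.5, 1.42], [0.17, 2.43], [-1.26, 4.41], [0.16, 1.93], [-2.52, 2.52]. Speed limits (rad/s): [1.89, 1.89, 2.39, 2.39, 3.01, 3.01, 3.01].

## Interface

Orientations are given as [roll, pitch, yaw] about the fixed x, y, z axes, in that order (R = Rz(yaw) Ry(pitch) Rx(roll)).
In Python, from workcell import bot gives the robot as it stands.
- The arm moves only by the shell command python3 -m crank 'ROWS' [FORCE]. ROWS is a JSON object of lists of equal length, an entry for each row: "travel": the shift along the world's x, y, z in cm, a list of three; "turn": the turn, a rotation vector about the world's x, y, z in degrees, a list of three; "gripper": the closure, from 0 (fully open) to 1 (shut). A call has exactly 5 rows; each row is the pose to reach, as a shift and turn from the pose commanded when the call began; what a row does not reach only later rows make up. A row lasts 1/10 s, in which the tool goes at most 50 mm and 8.59 degrees, less where a joint would pass 70% of its speed; a pose out of reach is approached as far as the arm can. A call with a gripper value outside its range is refused whole. The fingers move at their own pace and stop on an object; FORCE is the grip in N (left out, the last holds). Time passes only in rows, so rows that repeat a pose let the fingers close, or fill a call up. It gives the time, the measured TCP pose, the force, the opening and the grip force at its end, in the units of the state.
- bot.observe(): the state, without advancing time (a new reading comes with each control period).
- bot.grab_frame(name): name is "scene" or "side" or "wrist"; returns a dict with "pixels" (480x640x3 uint8, red, green, blue), "fx", "fy", "cx", "cy" (pixels), "dist" ([k1, k2, p1, p2, k3] as OpenCV has them; the pictures are not rectified), "extrinsics" (4x4, takes a point from world to camera coordinates). Camera axes: x right, y down, z forward; pixel columns grow to the right and rows downward; lengths in m; the calibration is good to about 2 mm. A picture is of the moment at which its call begins. There is no depth.
- bot.job_done(): hands the job in; it is judged then, once.
The state is a dict: "clock": time; "qpos": joint angles; "qd": joint speeds; "joint_efforts": joint torques, N m; "position": TCP position; "tool_rot": TCP orientation; "force": force on the tool from outside, world axes, zero at the start; "moment": the same for the moment, N m; "grip_width": finger opening in m; "finger_force": force on a finger pad.
Only numpy, scipy, OpenCV 4.12 (cv2) and the standard library are available. Lean on these libraries where they do the work, as an engineer would, in place of code of your own. Each camera call takes 0.05 s, during which the arm holds its last target. There are 200 camera calls.

## Task

Take the plug gauge from its wooden stand and try it in the bore of each of the three bushes in the rack, from left to right, with light pressure only: down until its collar meets the bush, or until it stops hard partway down a tight bore. Then put the gauge back in its stand, fully home, and slide the one bush that took the whole gauge down over the upright mandrel until it sits on the base; leave the tight bushes in their pockets and the other things on the bench undisturbed.

Things in the scene. Friction and masses are not known exactly. Their poses are not given: they have to be found in the camera images.
- gauge: steel go plug gauge, pin down in the stand, 89 mm long, 0.15 kg: pin 18 mm across, 32 long (end bevelled 0.8), then collar 28 x 5, then dark ribbed handle 22 across, 39 to 89 mm above the tip; grip it 60 to 75 mm up. Origin: centre of the pin's end face; z runs to the handle. In a good bush the collar stops it 32 mm down. Lapped: force on a bush under 45 N
- bush_1: one of three like bronze bush blanks, upright in the rack: cylinder 42 mm across, 36 high, 0.22 kg, 1.5 mm play in its pocket. Origin: centre of underside, z up. Bore 20 mm at the mouth, up to 2 mm off the middle, direction unknown. Good: 20 mm all through. Tight: narrows to 15 mm deep inside, 18 mm below the top, where the gauge stops. Exactly one is good, in any pocket
- bush_2: one of three like bronze bush blanks, upright in the rack: cylinder 42 mm across, 36 high, 0.22 kg, 1.5 mm play in its pocket. Origin: centre of underside, z up. Bore 20 mm at the mouth, up to 2 mm off the middle, direction unknown. Good: 20 mm all through. Tight: narrows to 15 mm deep inside, 18 mm below the top, where the gauge stops. Exactly one is good, in any pocket
- bush_3: one of three like bronze bush blanks, upright in the rack: cylinder 42 mm across, 36 high, 0.22 kg, 1.5 mm play in its pocket. Origin: centre of underside, z up. Bore 20 mm at the mouth, up to 2 mm off the middle, direction unknown. Good: 20 mm all through. Tight: narrows to 15 mm deep inside, 18 mm below the top, where the gauge stops. Exactly one is good, in any pocket
- rack: fixed aluminium inspection rack, 84 x 244 x 16 mm, with three round pockets in a row along its y, 78 mm apart, 45 mm across and 8 mm deep (floor 8 mm above the bench). Origin: centre of its underside; x away from the robot, y to the robot's left
- pocket_left (a point): centre of the floor of the left pocket (towards +y as the robot sees it), 8 mm above the bench
- pocket_middle (a point): centre of the floor of the middle pocket
- pocket_right (a point): centre of the floor of the right pocket (towards -y)
- stand: fixed wooden gauge stand, a block 70 x 70 x 40 mm with one upright round hole in its middle, 21 mm across, 35 mm deep, bevelled 1.5 mm at the mouth; the gauge hangs in it by its collar, tip 8 mm above the bench. Origin: centre of its underside
- stand_hole (a point): centre of the mouth of the stand's hole, 40 mm above the bench
- mandrel: fixed bench mandrel: dark round base 70 mm across whose middle stands 12 mm above the bench, with an upright bright arbor 18 mm across on its centre, straight up to 48 mm above the bench, then a blunt cone narrowing to 10 mm at 56 mm. A good bush slides down it to rest with its underside 12 mm above the bench; a tight one cannot. Origin: centre of its underside. Stand and mandrel may change sides
- caliper: slide caliper lying flat in front of the rack, 65 x 216 x 12 mm; leave it alone. Origin: centre of its underside
- ring_gauge: bright ring gauge lying flat, 62 mm across, 16 mm high; leave it alone. Origin: centre of its underside
- loupe: black eye loupe standing on the top, 39 mm across, 41 mm high; leave it alone. Origin: centre of its underside
- gauge_pin_0: bright gauge pin standing on end behind the rack, 10 mm across, 40 mm high; leave it alone. Origin: centre of its underside
- gauge_pin_1: bright gauge pin standing on end behind the rack, 10 mm across, 46 mm high; leave it alone. Origin: centre of its underside
Mind the look-alikes: they are no part of the job. What is shaped like the bush_2 but blue or purple is not meant. Of the things that look like the gauge, the larger one is meant.

How it is judged:
On the way, in this order (a step that is already met when the one before it is completed fails the run):
1. the gauge goes down the bore of the bush in the left pocket as far as it will (collar within 3 mm of the bush's top face, or pin stopped in contact at least 15.5 mm down) (((horizontal distance between bush_1 and pocket_left below 0.012 m and horizontal distance between gauge and bush_1 below 0.006 m and angle between gauge's own z axis and vertical below 0.15 rad and angle between bush_1's own z axis and vertical below 0.12 rad and (z of gauge in the frame of bush_1 below 0.007 m or (z of gauge in the frame of bush_1 below 0.0205 m and contact force between gauge and bush_1 above 1 N))) or (horizontal distance between bush_2 and pocket_left below 0.012 m and horizontal distance between gauge and bush_2 below 0.006 m and angle between gauge's own z axis and vertical below 0.15 rad and angle between bush_2's own z axis and vertical below 0.12 rad and (z of gauge in the frame of bush_2 below 0.007 m or (z of gauge in the frame of bush_2 below 0.0205 m and contact force between gauge and bush_2 above 1 N))) or (horizontal distance between bush_3 and pocket_left below 0.012 m and horizontal distance between gauge and bush_3 below 0.006 m and angle between gauge's own z axis and vertical below 0.15 rad and angle between bush_3's own z axis and vertical below 0.12 rad and (z of gauge in the frame of bush_3 below 0.007 m or (z of gauge in the frame of bush_3 below 0.0205 m and contact force between gauge and bush_3 above 1 N))))), for 0.1 s.
2. the gauge goes down the bore of the bush in the middle pocket as far as it will (collar within 3 mm of the bush's top face, or pin stopped in contact at least 15.5 mm down) (((horizontal distance between bush_1 and pocket_middle below 0.012 m and horizontal distance between gauge and bush_1 below 0.006 m and angle between gauge's own z axis and vertical below 0.15 rad and angle between bush_1's own z axis and vertical below 0.12 rad and (z of gauge in the frame of bush_1 below 0.007 m or (z of gauge in the frame of bush_1 below 0.0205 m and contact force between gauge and bush_1 above 1 N))) or (horizontal distance between bush_2 and pocket_middle below 0.012 m and horizontal distance between gauge and bush_2 below 0.006 m and angle between gauge's own z axis and vertical below 0.15 rad and angle between bush_2's own z axis and vertical below 0.12 rad and (z of gauge in the frame of bush_2 below 0.007 m or (z of gauge in the frame of bush_2 below 0.0205 m and contact force between gauge and bush_2 above 1 N))) or (horizontal distance between bush_3 and pocket_middle below 0.012 m and horizontal distance between gauge and bush_3 below 0.006 m and angle between gauge's own z axis and vertical below 0.15 rad and angle between bush_3's own z axis and vertical below 0.12 rad and (z of gauge in the frame of bush_3 below 0.007 m or (z of gauge in the frame of bush_3 below 0.0205 m and contact force between gauge and bush_3 above 1 N))))), for 0.1 s.
3. the gauge goes down the bore of the bush in the right pocket as far as it will (collar within 3 mm of the bush's top face, or pin stopped in contact at least 15.5 mm down) (((horizontal distance between bush_1 and pocket_right below 0.012 m and horizontal distance between gauge and bush_1 below 0.006 m and angle between gauge's own z axis and vertical below 0.15 rad and angle between bush_1's own z axis and vertical below 0.12 rad and (z of gauge in the frame of bush_1 below 0.007 m or (z of gauge in the frame of bush_1 below 0.0205 m and contact force between gauge and bush_1 above 1 N))) or (horizontal distance between bush_2 and pocket_right below 0.012 m and horizontal distance between gauge and bush_2 below 0.006 m and angle between gauge's own z axis and vertical below 0.15 rad and angle between bush_2's own z axis and vertical below 0.12 rad and (z of gauge in the frame of bush_2 below 0.007 m or (z of gauge in the frame of bush_2 below 0.0205 m and contact force between gauge and bush_2 above 1 N))) or (horizontal distance between bush_3 and pocket_right below 0.012 m and horizontal distance between gauge and bush_3 below 0.006 m and angle between gauge's own z axis and vertical below 0.15 rad and angle between bush_3's own z axis and vertical below 0.12 rad and (z of gauge in the frame of bush_3 below 0.007 m or (z of gauge in the frame of bush_3 below 0.0205 m and contact force between gauge and bush_3 above 1 N))))), for 0.1 s.
At the end, for the whole second after the job is handed in: The good bush is over the mandrel, upright, its underside within 2.5 mm of the base; both tight bushes are upright on their pocket floors, within 8 mm of where they stood; the gauge is upright in its stand, collar within 3 mm of the stand's top; all released and at rest ((((horizontal distance between bush_1 and mandrel below 0.005 m and z of bush_1 in the frame of mandrel below 0.0145 m and angle between bush_1's own z axis and vertical below 0.06 rad) and (distance of bush_2 from where it was at the start of the episode below 0.008 m and z of bush_2 in the frame of rack below 0.011 m and angle between bush_2's own z axis and vertical below 0.08 rad) and (distance of bush_3 from where it was at the start of the episode below 0.008 m and z of bush_3 in the frame of rack below 0.011 m and angle between bush_3's own z axis and vertical below 0.08 rad)) or ((horizontal distance between bush_2 and mandrel below 0.005 m and z of bush_2 in the frame of mandrel below 0.0145 m and angle between bush_2's own z axis and vertical below 0.06 rad) and (distance of bush_1 from where it was at the start of the episode below 0.008 m and z of bush_1 in the frame of rack below 0.011 m and angle between bush_1's own z axis and vertical below 0.08 rad) and (distance of bush_3 from where it was at the start of the episode below 0.008 m and z of bush_3 in the frame of rack below 0.011 m and angle between bush_3's own z axis and vertical below 0.08 rad)) or ((horizontal distance between bush_3 and mandrel below 0.005 m and z of bush_3 in the frame of mandrel below 0.0145 m and angle between bush_3's own z axis and vertical below 0.06 rad) and (distance of bush_1 from where it was at the start of the episode below 0.008 m and z of bush_1 in the frame of rack below 0.011 m and angle between bush_1's own z axis and vertical below 0.08 rad) and (distance of bush_2 from where it was at the start of the episode below 0.008 m and z of bush_2 in the frame of rack below 0.011 m and angle between bush_2's own z axis and vertical below 0.08 rad))) and linear speed of each of bush_1, bush_2, bush_3, gauge below 0.02 m/s and horizontal distance between gauge and stand_hole below 0.005 m and z of gauge in the frame of stand below 0.011 m and angle between gauge's own z axis and vertical below 0.1 rad); the robot touches nothing.
It fails at once if gauge and bush press on each other with more than 45 N (contact force between gauge and bush_1 above 45 N or contact force between gauge and bush_2 above 45 N or contact force between gauge and bush_3 above 45 N).
It fails at once if a bystander is moved by more than 15 mm (distance of any of caliper, ring_gauge, loupe, gauge_pin_0, gauge_pin_1 from where it was at the start of the episode above 0.015 m).
It also fails if it takes over 72 s, if anything falls off the work surface, if the arm or the gripper's body presses on something with over 40 N, if the wrist force passes 120 N, or if a joint passes its speed limit or range.

## Working session

There is one attempt and no reset: what is moved stays moved. The work goes in short steps, Python scripts to look and compute and a shell command to move; the robot and the scene stay as the last step left them, time stands still between calls to the robot, and variables do not carry over. Pictures are saved under pics/ and viewed, at most 10 in all, crops included, and the job is handed in when it is done.

```bash
ls; mkdir -p pics; python3 - <<'E'
from workcell import bot
import cv2,pickle
o=bot.observe();print(o)
for n in ['scene','side','wrist']:
    f=bot.grab_frame(n);pickle.dump(f,open(f'{n}0.pkl','wb'));cv2.imwrite(f'pics/{n}0.png',f['pixels'][:,:,::-1])
    print(n,f['fx'],f['fy'],f['cx'],f['cy'],f['dist'],f['extrinsics'])
E
```

```text
pics
{'clock': 0.0, 'qpos': array([-1.2022374 ,  0.52202389, -0.0363334 ,  1.60004221,  0.02118876,
        1.02104576, -0.11282327]), 'qd': array([ 1.67986914e-05,  3.15583995e-04,  1.52657502e-03,  9.79988186e-04,
        5.77406526e-05, -5.34676061e-04,  1.05743197e-04]), 'joint_efforts': array([ 7.21696979e-04, -9.27090454e+01,  1.98113568e+00, -3.69916034e+01,
        1.81554415e-02,  8.40963417e-03, -1.99504319e-05]), 'position': array([0.26539199, 0.56547615, 0.23070724]), 'tool_rot': array([-3.14045997e+00,  6.75943980e-05,  2.70280046e+00]), 'force': array([ 0.07112358,  0.90506121, -0.21241367]), 'moment': array([-0.08504566, -0.01788052,  0.01927482]), 'finger_force': 0.0, 'grip_width': 0.08539205743317965}
scene 511.18927650055036 511.18927650055036 319.9113508963788 235.26211644480182 [-0.08862298  0.          0.          0.          0.        ] [[ 0.90407816 -0.42710955  0.01483595 -0.4988833 ]
 [-0.26247621 -0.58231927 -0.76942219  0.16372373]
 [ 0.33726683  0.69172372 -0.63856823  0.83551287]
 [ 0.          0.          0.          1.        ]]
side 537.998170862957 537.998170862957 319.0117437406329 234.019553495148 [-0.01796905  0.          0.          0.          0.        ] [[-0.98483033 -0.17320732 -0.01041352  0.50154302]
 [-0.08817648  0.5512394  -0.82967465  0.10144606]
 [ 0.14944607 -0.81617054 -0.55815009  0.98533338]
 [ 0.          0.          0.          1.        ]]
wrist 374.55646072102905 374.55646072102905 317.745289604456 237.11589307457666 [-0.06022224  0.          0.          0.          0.        ] [[ 4.24728320e-01  9.05320783e-01 -3.64409212e-04 -6.24401929e-01]
 [ 8.66772371e-01 -4.06527185e-01  2.88862085e-01 -3.69402899e-02]
 [ 2.61364707e-01 -1.23003768e-01 -9.57370651e-01  3.78639771e-01]
 [ 0.00000000e+00  0.00000000e+00  0.00000000e+00  1.00000000e+00]]
```

View pics/scene0.png

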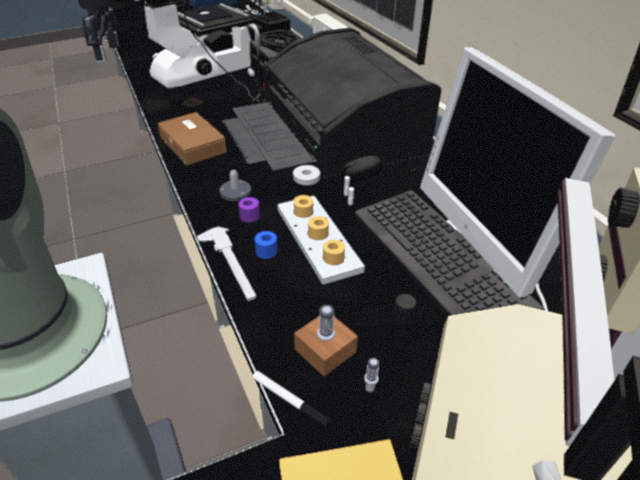

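View pics/side0.png

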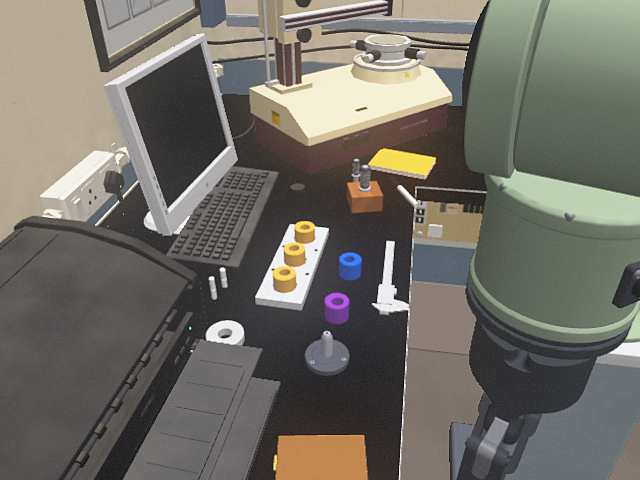

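The candidates for the gauge are the steel one in the wooden stand at scene (326,322) and the thin one on the bench at (372,375). The larger one, in the stand, fits the description. The bronze bushes are at scene (303,205), (318,227) and (333,251), left to right. The blue (266,244) and purple (249,209) bushes are look-alikes. The mandrel is at (235,186).

```bash
cat > h.py <<'E'
import cv2,numpy as np,pickle
from workcell import bot
def cam(f):
    K=np.array([[f['fx'],0,f['cx']],[0,f['fy'],f['cy']],[0,0,1.]]);return K,np.array(f['dist'],float),np.array(f['extrinsics'])
def ray(f,uv):
    K,d,E=cam(f);n=cv2.undistortPoints(np.array(uv,float).reshape(-1,1,2),K,d).reshape(-1,2)
    D=np.c_[n,np.ones(len(n))]@E[:3,:3];return -E[:3,:3].T@E[:3,3],D
def onz(f,uv,z):
    c,D=ray(f,uv);return c+D*((z-c[2])/D[:,2])[:,None]
def proj(f,P):
    K,d,E=cam(f);return cv2.projectPoints(np.array(P,float).reshape(-1,1,3),cv2.Rodrigues(E[:3,:3])[0],E[:3,3],K,d)[0].reshape(-1,2)
def tri(fs,uvs):
    A=np.zeros((3,3));b=np.zeros(3)
    for f,uv in zip(fs,uvs):
        c,D=ray(f,uv);D=D[0]/np.linalg.norm(D[0]);M=np.eye(3)-np.outer(D,D);A+=M;b+=M@c
    return np.linalg.solve(A,b)
def blobs(f,lo,hi,amin):
    m=cv2.inRange(cv2.cvtColor(f['pixels'],cv2.COLOR_RGB2HSV),lo,hi)
    n,l,s,c=cv2.connectedComponentsWithStats(m);return [(c[i].round(1),s[i]) for i in range(1,n) if s[i,4]>amin]
E
python3 - <<'E'
from h import *
S,D,W=[pickle.load(open(f'{n}0.pkl','rb')) for n in('scene','side','wrist')]
for f in(S,D):
    for c,s in blobs(f,(14,120,100),(26,255,255),80): print('bush',c,s,onz(f,c,.03)[0].round(3))
    for c,s in blobs(f,(4,90,40),(13,255,255),200): print('wood',c,s,onz(f,c,.03)[0].round(3))
    print('-')
o=bot.observe();E=W['extrinsics'];print('wristcam',-E[:3,:3].T@E[:3,3]-o['position'],'fwd',E[2,:3])
print('mandrel tip',tri([S,D],[(234,171),(326,333)]))
print('gauge top',tri([S,D],[(326,308),(365.5,167)]), 'small',tri([S,D],[(372,360),(356,160)]))
i=np.hstack([cv2.resize(S['pixels'][290:400,280:400],None,fx=3.3,fy=5),cv2.resize(D['pixels'][150:220,330:400],None,fx=5.5,fy=550/70)])
cv2.imwrite('pics/cand.png',i[:,:,::-1]);print(i.shape)
E
```

```text
bush [189.7 133.2] [159 113  65  47 870] [0.418 0.505 0.03 ]
bush [302.9 205.3] [294 195  18  22 337] [0.558 0.098 0.03 ]
bush [317.8 227.9] [309 217  19  22 350] [0.555 0.017 0.03 ]
bush [333.1 252.1] [324 241  20  23 392] [ 0.55  -0.061  0.03 ]
bush [344.4 463.4] [ 279  439  124   41 3728] [ 0.381 -0.434  0.03 ]
wood [191.6 147.4] [172 121  36  42 266] [0.405 0.432 0.03 ]
wood [325.1 345.4] [ 294  317   65   59 2181] [ 0.441 -0.251  0.03 ]
-
bush [275.4 118.2] [272 111   8  15  83] [ 0.755 -0.647  0.03 ]
bush [401.8 160.8] [ 368  148   69   27 1061] [ 0.369 -0.417  0.03 ]
bush [293.3 256.9] [ 273  221   42   72 1355] [0.554 0.029 0.03 ]
bush [320.8 457.4] [ 273  435   95   45 3918] [0.429 0.439 0.03 ]
wood [385.5 136.1] [362 119  52  36 485] [ 0.421 -0.565  0.03 ]
wood [364.4 197.9] [346 179  38  34 817] [ 0.443 -0.215  0.03 ]
-
wristcam [-0.06719718  0.03129212  0.14207706] fwd [ 0.26136471 -0.12300377 -0.95737065]
mandrel tip [0.45586018 0.24561013 0.05511752]
gauge top [ 0.44688656 -0.23641944  0.09736416] small [ 0.47704654 -0.32899946  0.06693946]
(550, 781, 3)
```

View pics/cand.png

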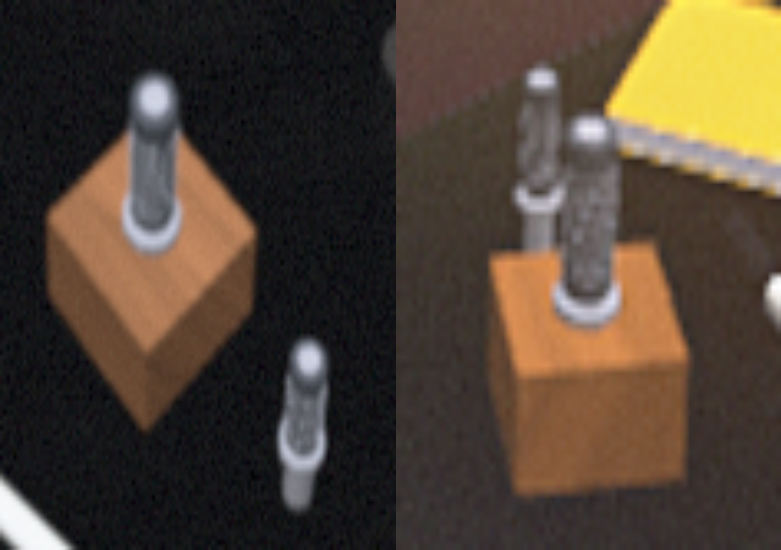

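The crop shows the large gauge in the wooden stand, left at about (155,160), and the small look-alike standing on the bench at (305,420). The one in the stand is meant. I'll move the wrist camera over the rack, turning to yaw 90°.

```bash
python3 -m crank '{"travel":[[2.3,-4.3,-0.6],[4.6,-8.6,-1.2],[6.9,-12.9,-1.8],[9.2,-17.2,-2.4],[11.5,-21.5,-3]],"turn":[[0,0,-7],[0,0,-14],[0,0,-21],[0,0,-28],[0,0,-35]],"gripper":[0,0,0,0,0]}'
python3 -m crank '{"travel":[[2.3,-4.3,-0.6],[4.6,-8.6,-1.2],[6.9,-12.9,-1.8],[9.2,-17.2,-2.4],[11.5,-21.5,-3]],"turn":[[0,0,-6],[0,0,-12],[0,0,-18],[0,0,-24],[0,0,-30]],"gripper":[0,0,0,0,0]}'
```

```text
clock: 0.65
position: [0.3811, 0.3489, 0.2011]
tool_rot: [3.141, -0.0, 2.087]
force: [2.4, 1.5, -0.5]
grip_width: 0.0856
finger_force: 0.0
clock: 1.15
position: [0.4961, 0.134, 0.1711]
tool_rot: [3.141, -0.0, 1.564]
force: [0.5, 1.0, -0.4]
grip_width: 0.0854
finger_force: 0.0
```

```bash
python3 -m crank '{"travel":[[2,-4,-0.7],[4,-8,-1.4],[5.9,-11.7,-2.1],[5.9,-11.7,-2.1],[5.9,-11.7,-2.1]],"turn":[[0,0,0.4],[0,0,0.4],[0,0,0.4],[0,0,0.4],[0,0,0.4]],"gripper":[0,0,0,0,0]}'
python3 - <<'E'
from h import *
f=bot.grab_frame('wrist');pickle.dump(f,open('w1.pkl','wb'));cv2.imwrite('pics/w1.png',f['pixels'][:,:,::-1])
print(bot.observe()['position'],bot.observe()['tool_rot'])
for c,s in blobs(f,(14,120,100),(26,255,255),150): print('bush',c,s,onz(f,c,.044)[0].round(4))
E
```

```text
clock: 1.65
position: [0.5544, 0.0178, 0.1498]
tool_rot: [-3.141, 0.0, 1.573]
force: [-0.4, 1.3, -0.2]
grip_width: 0.0856
finger_force: 0.0
[0.55425612 0.01909484 0.15004354] [-3.14088119e+00 -2.60423551e-04  1.57516178e+00]
bush [335.1 113.9] [ 314   83   41   66 1555] [0.5646 0.0982 0.044 ]
bush [322.1 231.3] [ 290  198   59   62 2069] [0.5568 0.0209 0.044 ]
bush [313.4 325. ] [ 287  293   53   61 2494] [ 0.5508 -0.0519  0.044 ]
```

View pics/w1.png

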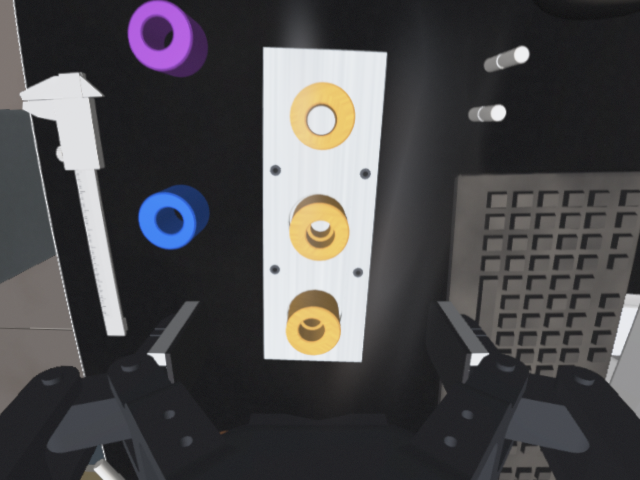

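The wrist picture shows the bores at (321,119) left, with daylight to the floor, then (320,228) and (312,327), both with a step visible. Next come closer near-vertical views of each bore and of the gauge, all at the same depth so that camera bias cancels.

```bash
cat >> h.py <<'E'
def snap(tag):
    f=bot.grab_frame('wrist');o=bot.observe();f['pos']=o['position'];f['rot']=o['tool_rot'];pickle.dump(f,open(tag+'.pkl','wb'));print(tag,f['pos'].round(4),f['rot'].round(4));return f
E
python3 -m crank '{"travel":[[0,0,-1.5],[0.1,1.7,-3],[0.1,1.7,-3],[0.1,1.7,-3],[0.1,1.7,-3]],"turn":[[0,0,0],[0,0,0],[0,0,0],[0,0,0],[0,0,0]],"gripper":[0,0,0,0,0]}'
python3 -c "from h import *;snap('v_left')"
python3 -m crank '{"travel":[[0,-4,0],[0,-7.8,0],[0,-7.8,0],[0,-7.8,0],[0,-7.8,0]],"turn":[[0,0,0],[0,0,0],[0,0,0],[0,0,0],[0,0,0]],"gripper":[0,0,0,0,0]}'
python3 -c "from h import *;snap('v_mid')"
python3 -m crank '{"travel":[[0,-4,0],[-0.5,-7.8,0],[-0.5,-7.8,0],[-0.5,-7.8,0],[-0.5,-7.8,0]],"turn":[[0,0,0],[0,0,0],[0,0,0],[0,0,0],[0,0,0]],"gripper":[0,0,0,0,0]}'
python3 -c "from h import *;snap('v_right')"
python3 -m crank '{"travel":[[-2.5,-4.3,0],[-5,-8.6,0],[-7.5,-12.9,0],[-10.2,-17.5,0],[-10.2,-17.5,0]],"turn":[[0,0,0],[0,0,0],[0,0,0],[0,0,0],[0,0,0]],"gripper":[0,0,0,0,0]}'
python3 -m crank '{"travel":[[0,0,0],[0,0,0],[0,0,0],[0,0,0],[0,0,0]],"turn":[[0,0,0],[0,0,0],[0,0,0],[0,0,0],[0,0,0]],"gripper":[0,0,0,0,0]}'
python3 - <<'E'
from h import *
snap('v_gauge')
T=[]
for n in('left','mid','right','gauge'):
    f=pickle.load(open(f'v_{n}.pkl','rb'));p=f['pixels'][40:240,220:420];T.append(cv2.resize(p,None,fx=1.95,fy=1.5))
i=np.vstack([np.hstack(T[:2]),np.hstack(T[2:])]);cv2.imwrite('pics/four.png',i[:,:,::-1])
E
```

```text
clock: 2.2
position: [0.5557, 0.0361, 0.1207]
tool_rot: [3.141, 0.0, 1.576]
force: [-0.5, -0.5, 0.6]
grip_width: 0.0852
finger_force: 0.0
v_left [0.5557 0.0358 0.1208] [3.1409 0.     1.5755]
clock: 2.75
position: [0.5557, -0.0414, 0.1205]
tool_rot: [3.141, -0.0, 1.576]
force: [0.6, 0.2, -0.1]
grip_width: 0.0852
finger_force: 0.0
v_mid [ 0.5557 -0.0412  0.1204] [ 3.1414e+00 -4.0000e-04  1.5765e+00]
clock: 3.3
position: [0.5509, -0.1187, 0.1203]
tool_rot: [3.142, -0.001, 1.577]
force: [-0.7, 0.9, -0.5]
grip_width: 0.0855
finger_force: 0.0
v_right [ 0.5508 -0.1186  0.1202] [-3.1415e+00 -6.0000e-04  1.5774e+00]
clock: 3.85
position: [0.4453, -0.2999, 0.1207]
tool_rot: [-3.141, 0.002, 1.569]
force: [0.0, 0.9, 0.1]
grip_width: 0.0855
finger_force: 0.0
clock: 4.35
position: [0.449, -0.2945, 0.1202]
tool_rot: [-3.142, -0.0, 1.577]
force: [0.4, 0.0, 0.5]
grip_width: 0.0853
finger_force: 0.0
v_gauge [ 0.4489 -0.2947  0.1203] [-3.1415e+00 -1.0000e-04  1.5763e+00]
```

View pics/four.png

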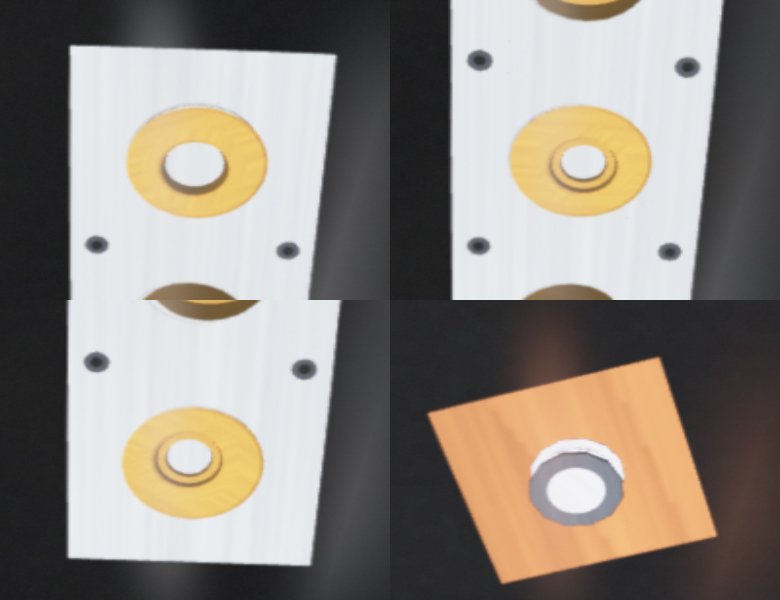

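The crops show the left bore is open right through, with its mouth centred at about (195,162) in its crop. The middle bore at (583,165) and the right bore at (189,460) both have a ledge. The gauge top is at (576,490) in its crop. Next I fit the circles.

```bash
cat >> h.py <<'E'
def edge(f,c,r0,r1,chan,sign,rng=(0,360)):
    """radial edge points round c: strongest brightness step of the given sign between r0 and r1 px"""
    g=cv2.GaussianBlur(f['pixels'][:,:,chan].astype(np.float32),(0,0),.8);P=[]
    rr=np.arange(r0,r1,.25)
    for a in np.radians(np.arange(rng[0],rng[1],4)):
        x=(c[0]+rr*np.cos(a)).astype(np.float32);y=(c[1]+rr*np.sin(a)).astype(np.float32)
        v=cv2.remap(g,x[None],y[None],cv2.INTER_LINEAR)[0];d=np.gradient(v)*sign;k=d.argmax();P.append((x[k],y[k]))
    return np.array(P)
def circ(f,P,z):
    Q=onz(f,P,z)[:,:2];w=np.ones(len(Q),bool)
    for _ in range(4):
        s=np.linalg.lstsq(np.c_[2*Q[w],np.ones(w.sum())],(Q[w]**2).sum(1),rcond=None)[0];c=s[:2];r=np.sqrt(s[2]+c@c)
        e=np.abs(np.linalg.norm(Q-c,axis=1)-r);w=e<max(2*np.median(e),3e-4)
    return c,r,np.median(e),w.sum()
E
python3 - <<'E'
from h import *
for n,c in(('left',(319.5,148)),('mid',(319,148)),('right',(317,146.5))):
    f=pickle.load(open(f'v_{n}.pkl','rb'))
    for ch in(0,2):
      for k,(a,b,s) in {'mouth':(13,20,1),'rim':(30,42,-1)}.items():
        cc,r,e,m=circ(f,edge(f,c,a,b,ch,s if k=='mouth' or ch==0 else 1),.044);print(n,k,ch,(cc*1e3).round(2),round(r*1e3,2),round(e*1e3,2),m)
f=pickle.load(open('v_gauge.pkl','rb'));c=(315.5,166.5)
for a,b,s,z,rg in((18,30,1,.095,(0,180)),(18,30,-1,.095,(0,180)),(12,19,-1,.097,(0,360)),(25,40,-1,.045,(195,345))):
  for ch in(0,2):
    cc,r,e,m=circ(f,edge(f,c,a,b,ch,s,rg),z);print(z,s,ch,(cc*1e3).round(2),round(r*1e3,2),round(e*1e3,2),m)
E
```

```text
left mouth 0 [555.66  95.41] 9.94 0.2 80
left rim 0 [555.92  96.71] 20.29 0.22 71
left mouth 2 [555.83  95.97] 10.43 0.13 77
left rim 2 [556.46  96.4 ] 20.67 0.09 82
mid mouth 0 [555.31  18.55] 10.33 0.13 72
mid rim 0 [554.16  19.52] 20.12 0.13 70
mid mouth 2 [555.31  18.59] 10.42 0.1 79
mid rim 2 [554.64  19.5 ] 20.74 0.13 80
right mouth 0 [548.97 -56.57] 10.32 0.14 78
right rim 0 [549.74 -58.31] 20.21 0.14 68
right mouth 2 [549.01 -56.6 ] 10.42 0.12 80
right rim 2 [550.32 -58.43] 20.71 0.09 87
0.095 1 0 [ 446.91 -238.55] 10.73 0.1 42
0.095 1 2 [ 446.56 -239.51] 11.52 0.36 32
0.095 -1 0 [ 447.19 -238.73] 8.01 0.04 38
0.095 -1 2 [ 446.87 -238.61] 10.46 0.08 45
0.097 -1 0 [ 446.99 -238.63] 6.59 0.08 90
0.097 -1 2 [ 447.01 -238.64] 6.64 0.09 88
0.045 -1 0 [ 446.75 -238.97] 13.54 0.15 25
0.045 -1 2 [ 446.86 -238.57] 13.77 0.14 33
```

```bash
python3 -m crank '{"travel":[[-0.2,2.8,0],[-0.2,5.6,0],[-0.2,5.6,-3],[-0.2,5.6,-6.2],[-0.2,5.6,-6.2]],"turn":[[0,0,0],[0,0,0],[0,0,0],[0,0,0],[0,0,0]],"gripper":[0,0,0,0,0]}' 40
python3 -m crank '{"travel":[[0,0,0],[0,0,0],[0,0,0],[0,0,0],[0,0,0]],"turn":[[0,0,0],[0,0,0],[0,0,0],[0,0,0],[0,0,0]],"gripper":[1,1,1,1,1]}' 40
```

```text
clock: 4.9
position: [0.4451, -0.2381, 0.0557]
tool_rot: [-3.137, -0.002, 1.576]
force: [-0.4, -0.6, 0.7]
grip_width: 0.0853
finger_force: 0.0
clock: 5.4
position: [0.447, -0.2394, 0.059]
tool_rot: [3.14, 0.0, 1.575]
force: [-1.0, 0.5, 9.0]
grip_width: 0.0212
finger_force: 38.6
```

```bash
python3 -m crank '{"travel":[[0,0,1],[0,0,4],[0,0,8],[1.3,4,8],[2.6,8,8]],"turn":[[0,0,0],[0,0,0],[0,0,0],[0,0,0],[0,0,0]],"gripper":[1,1,1,1,1]}' 40
python3 -m crank '{"travel":[[1.4,4.5,0],[2.8,9,0],[4.2,13.5,0],[5.6,18,0],[7,22.5,0]],"turn":[[0,0,0],[0,0,0],[0,0,0],[0,0,0],[0,0,0]],"gripper":[1,1,1,1,1]}' 40
python3 -m crank '{"travel":[[1.28,2.96,-1],[1.28,2.96,-3],[1.28,2.96,-3.5],[1.28,2.96,-3.5],[1.28,2.96,-3.5]],"turn":[[0,0,0],[0,0,0],[0,0,0],[0,0,0],[0,0,0]],"gripper":[1,1,1,1,1]}' 40
python3 - <<'E'
from h import *
f=snap('h_left');cv2.imwrite('pics/h_left.png',cv2.resize(f['pixels'][100:400,160:480],None,fx=2,fy=2)[:,:,::-1])
S=bot.grab_frame('side');pickle.dump(S,open('s_left.pkl','wb'))
E
```

```text
clock: 5.9
position: [0.4732, -0.1591, 0.1401]
tool_rot: [3.139, 0.001, 1.573]
force: [1.1, 0.8, -2.3]
grip_width: 0.0215
finger_force: 39.7
clock: 6.4
position: [0.5428, 0.0678, 0.1391]
tool_rot: [3.141, -0.0, 1.575]
force: [1.5, -0.7, -1.6]
grip_width: 0.0211
finger_force: 39.7
clock: 6.9
position: [0.5555, 0.0944, 0.1042]
tool_rot: [3.141, 0.0, 1.574]
force: [0.1, 0.7, -1.8]
grip_width: 0.0211
finger_force: 39.6
h_left [0.5557 0.0946 0.1043] [ 3.1407e+00 -1.0000e-04  1.5739e+00]
```

View pics/h_left.png

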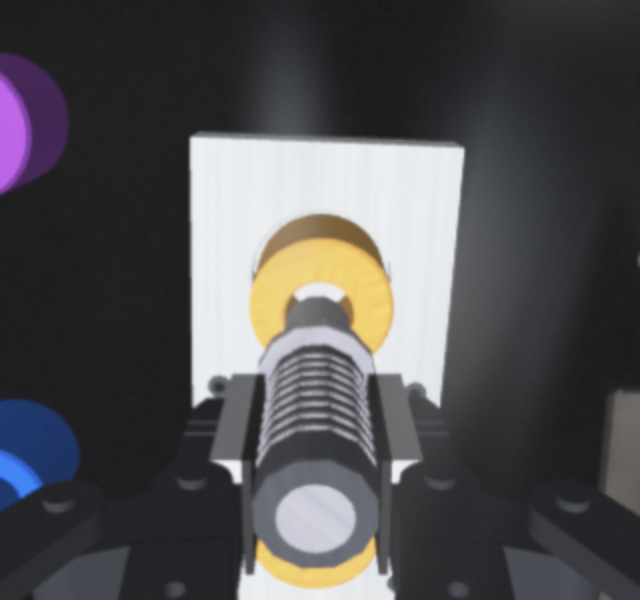

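The picture shows the pin (318,300) centred laterally over the left bore (320,290), so I descend gently.

```bash
python3 -m crank '{"travel":[[0,0.05,-0.4],[0,0.05,-0.8],[0,0.05,-1.1],[0,0.05,-1.3],[0,0.05,-1.5]],"turn":[[0,0,0],[0,0,0],[0,0,0],[0,0,0],[0,0,0]],"gripper":[1,1,1,1,1]}' 40
```

```text
clock: 7.5
position: [0.5553, 0.0957, 0.088]
tool_rot: [-3.141, 0.0, 1.575]
force: [-0.1, -1.1, -1.4]
grip_width: 0.0208
finger_force: 40.2
```

```bash
python3 -m crank '{"travel":[[0,0,-0.5],[0,0,-1],[0,0,-1.5],[0,0,-1.9],[0,0,-2.1]],"turn":[[0,0,0],[0,0,0],[0,0,0],[0,0,0],[0,0,0]],"gripper":[1,1,1,1,1]}' 40
python3 -m crank '{"travel":[[0,0,-0.1],[0,0,-0.2],[0,0,-0.3],[0,0,-0.3],[0,0,-0.3]],"turn":[[0,0,0],[0,0,0],[0,0,0],[0,0,0],[0,0,0]],"gripper":[1,1,1,1,1]}' 40
```

```text
clock: 8.0
position: [0.5552, 0.0958, 0.0667]
tool_rot: [-3.141, 0.0, 1.575]
force: [-0.1, -0.1, 0.2]
grip_width: 0.0209
finger_force: 40.2
clock: 8.5
position: [0.5553, 0.096, 0.0643]
tool_rot: [-3.142, -0.0, 1.575]
force: [0.4, -0.5, -1.8]
grip_width: 0.0215
finger_force: 40.2
```

```bash
python3 -m crank '{"travel":[[0,0,-0.05],[0,0,-0.1],[0,0,-0.15],[0,0,-0.15],[0,0,-0.15]],"turn":[[0,0,0],[0,0,0],[0,0,0],[0,0,0],[0,0,0]],"gripper":[1,1,1,1,1]}' 40
```

```text
clock: 9.0
position: [0.5554, 0.0959, 0.0631]
tool_rot: [3.141, -0.0, 1.575]
force: [-0.5, -0.5, 6.0]
grip_width: 0.0211
finger_force: 41.0
```

```bash
python3 -m crank '{"travel":[[0,0,2.3],[0,0,4.8],[0,-3,4.8],[0,-6.5,4.8],[0,-7.8,4.8]],"turn":[[0,0,0],[0,0,0],[0,0,0],[0,0,0],[0,0,0]],"gripper":[1,1,1,1,1]}' 40
python3 -m crank '{"travel":[[0,0,0],[0,0,-0.8],[0,0,-1.3],[0,0,-1.7],[0,0,-2.1]],"turn":[[0,0,0],[0,0,0],[0,0,0],[0,0,0],[0,0,0]],"gripper":[1,1,1,1,1]}' 40
```

```text
clock: 9.5
position: [0.5551, 0.0146, 0.1111]
tool_rot: [3.141, 0.001, 1.572]
force: [0.2, -0.2, -2.2]
grip_width: 0.0207
finger_force: 40.2
clock: 10.0
position: [0.5554, 0.0186, 0.0893]
tool_rot: [-3.142, 0.0, 1.576]
force: [0.7, -0.3, -0.3]
grip_width: 0.0208
finger_force: 40.6
```

```bash
python3 -m crank '{"travel":[[0,0,-0.3],[0,0,-0.6],[0,0,-0.9],[0,0,-1.05],[0,0,-1.1]],"turn":[[0,0,0],[0,0,0],[0,0,0],[0,0,0],[0,0,0]],"gripper":[1,1,1,1,1]}' 40
python3 -m crank '{"travel":[[0,0,-0.05],[0,0,-0.1],[0,0,-0.15],[0,0,-0.2],[0,0,-0.2]],"turn":[[0,0,0],[0,0,0],[0,0,0],[0,0,0],[0,0,0]],"gripper":[1,1,1,1,1]}' 40
```

```text
clock: 10.5
position: [0.5552, 0.018, 0.0786]
tool_rot: [-3.141, -0.0, 1.575]
force: [0.8, 0.6, -0.3]
grip_width: 0.0204
finger_force: 40.5
clock: 11.0
position: [0.5554, 0.0178, 0.077]
tool_rot: [3.141, -0.0, 1.575]
force: [-1.5, -0.4, 3.8]
grip_width: 0.0209
finger_force: 41.2
```

```bash
python3 -m crank '{"travel":[[0,0,-0.05],[0,0,-0.05],[0,0,-0.05],[0,0,-0.05],[0,0,-0.05]],"turn":[[0,0,0],[0,0,0],[0,0,0],[0,0,0],[0,0,0]],"gripper":[1,1,1,1,1]}' 40
python3 -m crank '{"travel":[[0,0,0],[0,0,0],[0,0,0],[0,0,0],[0,0,0]],"turn":[[0,0,0],[0,0,0],[0,0,0],[0,0,0],[0,0,0]],"gripper":[1,1,1,1,1]}' 40
```

```text
clock: 11.5
position: [0.5556, 0.0179, 0.0769]
tool_rot: [3.141, -0.0, 1.575]
force: [-2.9, -0.4, 11.8]
grip_width: 0.021
finger_force: 42.0
clock: 12.0
position: [0.5556, 0.0178, 0.0769]
tool_rot: [3.141, -0.0, 1.575]
force: [-3.2, 0.5, 12.1]
grip_width: 0.0211
finger_force: 42.0
```

```bash
python3 -m crank '{"travel":[[0,0,1.7],[0,0,3.4],[-0.3,-3,3.4],[-0.65,-6.5,3.4],[-0.65,-7.5,3.4]],"turn":[[0,0,0],[0,0,0],[0,0,0],[0,0,0],[0,0,0]],"gripper":[1,1,1,1,1]}' 40
python3 -m crank '{"travel":[[0,0,0],[0,0,-0.8],[0,0,-1.3],[0,0,-1.7],[0,0,-2.1]],"turn":[[0,0,0],[0,0,0],[0,0,0],[0,0,0],[0,0,0]],"gripper":[1,1,1,1,1]}' 40
```

```text
clock: 12.5
position: [0.5482, -0.0609, 0.1105]
tool_rot: [3.142, 0.001, 1.572]
force: [0.1, 0.2, -1.7]
grip_width: 0.0214
finger_force: 40.4
clock: 13.0
position: [0.549, -0.0564, 0.0888]
tool_rot: [-3.142, -0.0, 1.576]
force: [0.7, -1.1, -0.9]
grip_width: 0.0211
finger_force: 40.7
```

```bash
python3 -m crank '{"travel":[[0,0,-0.3],[0,0,-0.6],[0,0,-0.9],[0,0,-1.05],[0,0,-1.1]],"turn":[[0,0,0],[0,0,0],[0,0,0],[0,0,0],[0,0,0]],"gripper":[1,1,1,1,1]}' 40
python3 -m crank '{"travel":[[0,0,-0.05],[0,0,-0.1],[0,0,-0.15],[0,0,-0.2],[0,0,-0.2]],"turn":[[0,0,0],[0,0,0],[0,0,0],[0,0,0],[0,0,0]],"gripper":[1,1,1,1,1]}' 40
```

```text
clock: 13.5
position: [0.5487, -0.057, 0.0781]
tool_rot: [-3.141, -0.0, 1.575]
force: [-0.3, -0.4, -1.9]
grip_width: 0.0209
finger_force: 40.7
clock: 14.0
position: [0.5491, -0.0572, 0.0769]
tool_rot: [3.141, -0.0, 1.575]
force: [-2.1, 0.0, 10.8]
grip_width: 0.0208
finger_force: 42.1
```

```bash
python3 -m crank '{"travel":[[0,0,0],[0,0,0],[0,0,0],[0,0,2],[0,0,3.7]],"turn":[[0,0,0],[0,0,0],[0,0,0],[0,0,0],[0,0,0]],"gripper":[1,1,1,1,1]}' 40
python3 -m crank '{"travel":[[-2.2,-4,0],[-4.4,-8,0],[-6.6,-12,0],[-8.8,-16,0],[-10.2,-18.2,0]],"turn":[[0,0,0],[0,0,0],[0,0,0],[0,0,0],[0,0,0]],"gripper":[1,1,1,1,1]}' 40
python3 -m crank '{"travel":[[0,0,0],[0,0,-0.5],[0,0,-1],[0,0,-1],[0,0,-1]],"turn":[[0,0,0],[0,0,0],[0,0,0],[0,0,0],[0,0,0]],"gripper":[1,1,1,1,1]}' 40
```

```text
clock: 14.5
position: [0.5487, -0.0572, 0.1138]
tool_rot: [-3.141, 0.0, 1.575]
force: [0.1, -0.5, -1.7]
grip_width: 0.0212
finger_force: 40.6
clock: 15.0
position: [0.4449, -0.2423, 0.1135]
tool_rot: [-3.142, 0.001, 1.572]
force: [0.4, 1.4, -1.2]
grip_width: 0.0208
finger_force: 40.6
clock: 15.5
position: [0.4472, -0.2384, 0.103]
tool_rot: [-3.141, -0.0, 1.577]
force: [-0.4, 0.2, -2.2]
grip_width: 0.021
finger_force: 40.6
```

```bash
python3 -m crank '{"travel":[[0,-0.05,-0.4],[0,-0.05,-0.9],[0,-0.05,-1.3],[0,-0.05,-1.6],[0,-0.05,-1.8]],"turn":[[0,0,0],[0,0,0],[0,0,0],[0,0,0],[0,0,0]],"gripper":[1,1,1,1,1]}' 40
python3 -m crank '{"travel":[[0,0,-0.5],[0,0,-1],[0,0,-1.5],[0,0,-2],[0,0,-2.2]],"turn":[[0,0,0],[0,0,0],[0,0,0],[0,0,0],[0,0,0]],"gripper":[1,1,1,1,1]}' 40
```

```text
clock: 16.0
position: [0.4467, -0.2396, 0.0849]
tool_rot: [-3.141, -0.0, 1.575]
force: [-0.4, 0.1, -1.6]
grip_width: 0.0214
finger_force: 40.6
clock: 16.5
position: [0.4466, -0.2395, 0.0627]
tool_rot: [-3.141, -0.0, 1.575]
force: [-0.4, 0.4, -0.8]
grip_width: 0.0213
finger_force: 40.6
```

```bash
python3 -m crank '{"travel":[[0,0,-0.1],[0,0,-0.2],[0,0,-0.3],[0,0,-0.35],[0,0,-0.4]],"turn":[[0,0,0],[0,0,0],[0,0,0],[0,0,0],[0,0,0]],"gripper":[1,1,1,1,1]}' 40
```

```text
clock: 17.0
position: [0.4469, -0.2396, 0.0594]
tool_rot: [3.141, 0.0, 1.575]
force: [-0.3, 0.0, -1.7]
grip_width: 0.0208
finger_force: 40.6
```

```bash
python3 -m crank '{"travel":[[0,0,-0.05],[0,0,-0.05],[0,0,-0.05],[0,0,-0.05],[0,0,-0.05]],"turn":[[0,0,0],[0,0,0],[0,0,0],[0,0,0],[0,0,0]],"gripper":[1,1,1,1,1]}' 40
python3 -m crank '{"travel":[[0,0,0],[0,0,0],[0,0,0],[0,0,0],[0,0,0]],"turn":[[0,0,0],[0,0,0],[0,0,0],[0,0,0],[0,0,0]],"gripper":[0,0,0,0,0]}' 40
python3 -m crank '{"travel":[[0,0,1],[0,0,4],[0,0,6.3],[0,-3,6.3],[0,-5.5,6.3]],"turn":[[0,0,0],[0,0,0],[0,0,0],[0,0,0],[0,0,0]],"gripper":[0,0,0,0,0]}' 40
python3 -m crank '{"travel":[[0,0,0],[0,0,0],[0,0,0],[0,0,0],[0,0,0]],"turn":[[0,0,0],[0,0,0],[0,0,0],[0,0,0],[0,0,0]],"gripper":[0,0,0,0,0]}' 40
python3 - <<'E'
from h import *
f=snap('v_gauge2');c=(315.5,166.5)
for ch in(0,2):
  for a,b,s,z,rg in((12,19,-1,.097,(0,360)),(25,40,-1,.045,(195,345))):
    cc,r,e,m=circ(f,edge(f,c,a,b,ch,s,rg),z);print(z,(cc*1e3).round(2),round(r*1e3,2),round(e*1e3,2),m)
E
```

```text
clock: 17.5
position: [0.447, -0.2397, 0.0591]
tool_rot: [3.141, 0.0, 1.575]
force: [-1.6, 0.6, 5.4]
grip_width: 0.0212
finger_force: 41.5
clock: 18.0
position: [0.4469, -0.2396, 0.0588]
tool_rot: [-3.142, 0.0, 1.575]
force: [-0.3, 0.6, -0.3]
grip_width: 0.0855
finger_force: 0.0
clock: 18.5
position: [0.4475, -0.2955, 0.1235]
tool_rot: [3.14, 0.001, 1.576]
force: [-0.7, -0.1, -0.1]
grip_width: 0.0854
finger_force: 0.0
clock: 19.0
position: [0.447, -0.294, 0.1218]
tool_rot: [-3.141, -0.0, 1.576]
force: [0.8, 1.0, 0.4]
grip_width: 0.0854
finger_force: 0.0
v_gauge2 [ 0.447  -0.2942  0.1218] [-3.1415e+00 -1.0000e-04  1.5760e+00]
0.097 [ 446.51 -238.8 ] 6.61 0.08 88
0.045 [ 446.29 -239.39] 13.68 0.18 30
0.097 [ 446.52 -238.8 ] 6.64 0.07 88
0.045 [ 446.51 -238.71] 13.68 0.15 29
```

The gauge is home: its top is where it started and the collar fits at z = 45 mm. Next I re-view the left bush and view the mandrel.

```bash
python3 -m crank '{"travel":[[0,0,2],[1.5,4.5,2],[3,9,2],[4.5,13.5,2],[6,18,2]],"turn":[[0,0,0],[0,0,0],[0,0,0],[0,0,0],[0,0,0]],"gripper":[0,0,0,0,0]}' 40
python3 -m crank '{"travel":[[1.6,4.5,0],[3.2,9,-1],[4.9,13.5,-2.1],[4.9,15,-2.1],[4.9,15,-2.1]],"turn":[[0,0,0],[0,0,0],[0,0,0],[0,0,0],[0,0,0]],"gripper":[0,0,0,0,0]}' 40
python3 -m crank '{"travel":[[0,0,0],[0,0,0],[0,0,0],[0,0,0],[0,0,0]],"turn":[[0,0,0],[0,0,0],[0,0,0],[0,0,0],[0,0,0]],"gripper":[0,0,0,0,0]}' 40
python3 -c "from h import *;snap('v_left2')"
python3 -m crank '{"travel":[[-2.5,4,0.3],[-5,8,0.6],[-7.5,12,1],[-10,15,1],[-10,15,1]],"turn":[[0,0,0],[0,0,0],[0,0,0],[0,0,0],[0,0,0]],"gripper":[0,0,0,0,0]}' 40
python3 -m crank '{"travel":[[0,0,0],[0,0,0],[0,0,0],[0,0,0],[0,0,0]],"turn":[[0,0,0],[0,0,0],[0,0,0],[0,0,0],[0,0,0]],"gripper":[0,0,0,0,0]}' 40
python3 - <<'E'
from h import *
m=snap('v_mandrel');f=pickle.load(open('v_left2.pkl','rb'))
c=proj(f,[.5557,.0959,.044])[0]
for k,ch,a,b,s in(('mouth',2,13,20,1),('rim',2,30,42,1)):
    cc,r,e,n=circ(f,edge(f,c,a,b,ch,s),.044);print(k,(cc*1e3).round(2),round(r*1e3,2),round(e*1e3,2),n)
print(c,proj(m,[.456,.246,.056]))
cv2.imwrite('pics/mand.png',np.hstack([cv2.resize(q['pixels'][50:250,220:420],None,fx=1.95,fy=1.95) for q in(f,m)])[:,:,::-1])
E
```

```text
clock: 19.55
position: [0.5072, -0.1126, 0.1419]
tool_rot: [3.141, -0.0, 1.575]
force: [0.1, -0.1, -0.4]
grip_width: 0.0853
finger_force: 0.0
clock: 20.05
position: [0.5556, 0.0384, 0.1203]
tool_rot: [-3.141, -0.001, 1.58]
force: [0.4, -0.2, -0.7]
grip_width: 0.0852
finger_force: 0.0
clock: 20.55
position: [0.5559, 0.0349, 0.1209]
tool_rot: [3.141, -0.0, 1.574]
force: [0.8, 0.4, 0.2]
grip_width: 0.0854
finger_force: 0.0
v_left2 [0.5558 0.035  0.1209] [ 3.1416 -0.      1.5748]
clock: 21.1
position: [0.4529, 0.1896, 0.1308]
tool_rot: [-3.14, -0.001, 1.582]
force: [0.7, -0.8, 0.6]
grip_width: 0.0854
finger_force: 0.0
clock: 21.6
position: [0.4561, 0.1848, 0.1307]
tool_rot: [-3.142, 0.0, 1.574]
force: [-0.1, -0.7, -0.5]
grip_width: 0.0852
finger_force: 0.0
v_mandrel [0.4561 0.185  0.1307] [-3.1416e+00  1.0000e-04  1.5745e+00]
mouth [555.15  94.37] 8.91 0.38 62
rim [555.36  97.79] 20.73 0.08 88
[318.77651781 147.568227  ] [[318.83081976 147.53300624]]
```

View pics/mand.png

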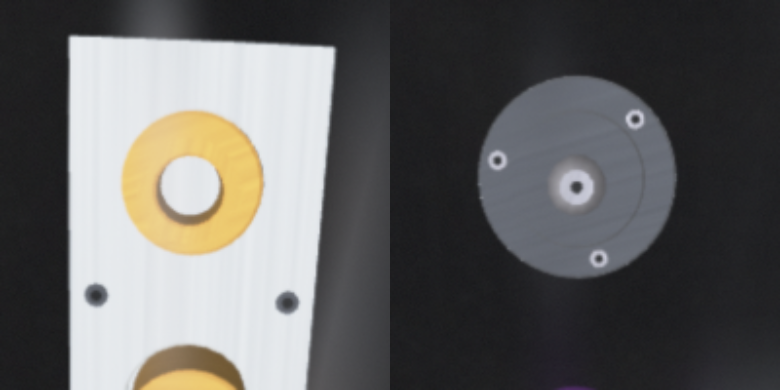

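The left bush has shifted about 1.5 mm and still stands upright, its bore at crop (190,187). The mandrel tip is at crop (577,187), which is full-frame (316,146).

```bash
python3 - <<'E'
from h import *
f=pickle.load(open('v_left2.pkl','rb'));m=pickle.load(open('v_mandrel.pkl','rb'))
c=proj(f,[.5547,.0974,.044])[0]
for ch in(0,1,2):
    cc,r,e,n=circ(f,edge(f,c,14,20,ch,1),.044);print('mouth',(cc*1e3).round(2),round(r*1e3,2),round(e*1e3,2),n)
for ch in(0,2):
    for nm,a,b,z in(('tip',6,12,.056),('arbor',11,20,.048),('base',40,60,.012)):
        cc,r,e,n=circ(m,edge(m,(316,145.5) if nm!='base' else (316,140.5),a,b,ch,-1),z);print(nm,(cc*1e3).round(2),round(r*1e3,2),round(e*1e3,2),n)
E
```

```text
mouth [554.59  96.35] 10.09 0.1 80
mouth [554.6   96.67] 10.35 0.16 75
mouth [554.7   96.94] 10.63 0.15 71
tip [453.88 247.04] 4.97 0.09 87
arbor [454.38 246.65] 6.45 0.11 73
base [453.87 247.18] 34.47 0.12 80
tip [453.88 247.03] 4.96 0.07 87
arbor [454.35 246.66] 6.44 0.08 86
base [453.87 247.19] 34.45 0.11 79
```

```bash
python3 -m crank '{"travel":[[2.5,-2.2,0],[5,-4.4,0],[7.5,-6.6,0],[9.93,-8.8,0],[9.93,-8.8,0]],"turn":[[0,0,0],[0,0,0],[0,0,0],[0,0,0],[0,0,0]],"gripper":[0,0,0,0,0]}' 40
python3 -m crank '{"travel":[[0,0,-3],[0,0,-6],[0,0,-9],[0,0,-10.5],[0,0,-11]],"turn":[[0,0,0],[0,0,0],[0,0,0],[0,0,0],[0,0,0]],"gripper":[0,0,0,0,0]}' 40
```

```text
clock: 22.15
position: [0.5577, 0.0935, 0.1308]
tool_rot: [3.14, 0.001, 1.571]
force: [-1.7, -0.2, 0.1]
grip_width: 0.0852
finger_force: 0.0
clock: 22.65
position: [0.5544, 0.0972, 0.0195]
tool_rot: [-3.14, 0.001, 1.575]
force: [-0.0, 0.9, 0.4]
grip_width: 0.0855
finger_force: 0.0
```

```bash
python3 -m crank '{"travel":[[0.05,0,0],[0.05,0,0],[0.05,0,0],[0.05,0,0],[0.05,0,0]],"turn":[[0,0,0],[0,0,0],[0,0,0],[0,0,0],[0,0,0]],"gripper":[1,1,1,1,1]}' 40
python3 -m crank '{"travel":[[0,0,1],[0,0,3],[0,0,6],[0,0,7],[0,0,7]],"turn":[[0,0,0],[0,0,0],[0,0,0],[0,0,0],[0,0,0]],"gripper":[1,1,1,1,1]}' 40
```

```text
clock: 23.15
position: [0.5563, 0.0976, 0.0221]
tool_rot: [3.14, -0.001, 1.575]
force: [-2.6, -0.3, 11.3]
grip_width: 0.0399
finger_force: 38.8
clock: 23.65
position: [0.5565, 0.0977, 0.0926]
tool_rot: [3.139, -0.001, 1.575]
force: [1.2, -0.3, -3.0]
grip_width: 0.0398
finger_force: 40.9
```

```bash
python3 -m crank '{"travel":[[-2.5,3.7,0],[-5,7.4,0],[-7.5,11.1,0],[-10,14.7,0],[-10.2,15,0]],"turn":[[0,0,0],[0,0,0],[0,0,0],[0,0,0],[0,0,0]],"gripper":[1,1,1,1,1]}' 40
python3 -m crank '{"travel":[[0,0,0],[0,0,0],[0,0,0],[0,0,0],[0,0,0]],"turn":[[0,0,0],[0,0,0],[0,0,0],[0,0,0],[0,0,0]],"gripper":[1,1,1,1,1]}' 40
python3 - <<'E'
from h import *
f=snap('h_mand');cv2.imwrite('pics/h_mand.png',cv2.resize(f['pixels'][100:400,160:480],None,fx=2,fy=2)[:,:,::-1])
E
```

```text
clock: 24.15
position: [0.4498, 0.252, 0.0897]
tool_rot: [-3.139, -0.001, 1.582]
force: [2.1, 0.1, -2.5]
grip_width: 0.0395
finger_force: 40.9
clock: 24.65
position: [0.454, 0.2467, 0.0907]
tool_rot: [3.142, 0.0, 1.574]
force: [-0.2, 0.1, -0.7]
grip_width: 0.04
finger_force: 40.9
h_mand [0.454  0.2469 0.0908] [3.1416 0.     1.5743]
```

View pics/h_mand.png

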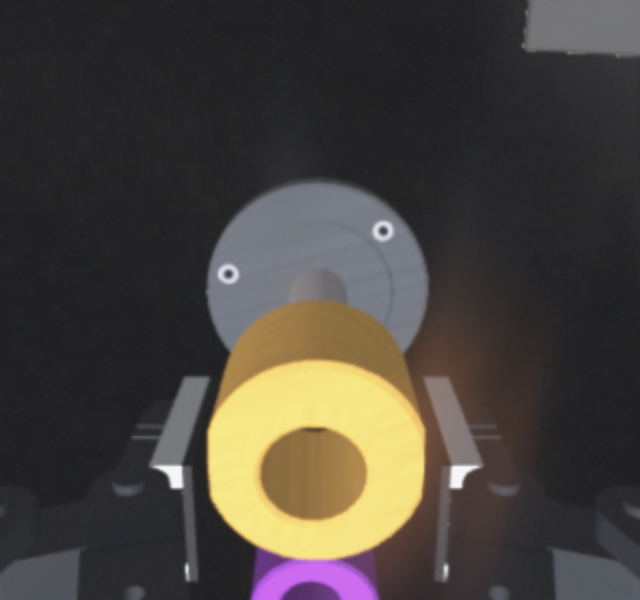

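The bush is held upright with its bore at crop (313,473), and the mandrel is behind it at (317,285). I measure the bore in this view to trim the position.

```bash
python3 - <<'E'
from h import *
f=pickle.load(open('h_mand.pkl','rb'));z=.1127
for ch in(0,1,2):
    for nm,a,b,s,c in(('mouth',20,33,1,(316.5,336.5)),('rim',44,64,-1,(318,329.5))):
        cc,r,e,n=circ(f,edge(f,c,a,b,ch,s,(0,360) if nm=='mouth' else (20,340)),z);print(nm,(cc*1e3).round(2),round(r*1e3,2),round(e*1e3,2),n)
E
```

```text
mouth [452.96 245.92] 9.71 0.06 90
rim [453.5  247.91] 20.83 0.08 60
mouth [453.   245.91] 9.8 0.08 90
rim [453.57 247.92] 20.73 0.06 70
mouth [453.01 245.94] 9.84 0.07 90
rim [453.57 248.01] 20.67 0.09 64
```

```bash
python3 -m crank '{"travel":[[0.07,0.1,-0.6],[0.07,0.1,-1.4],[0.07,0.1,-2.2],[0.07,0.1,-2.6],[0.07,0.1,-3]],"turn":[[0,0,0],[0,0,0],[0,0,0],[0,0,0],[0,0,0]],"gripper":[1,1,1,1,1]}' 40
python3 -m crank '{"travel":[[0,0,-0.2],[0,0,-0.4],[0,0,-0.6],[0,0,-0.8],[0,0,-1]],"turn":[[0,0,0],[0,0,0],[0,0,0],[0,0,0],[0,0,0]],"gripper":[1,1,1,1,1]}' 40
```

```text
clock: 25.2
position: [0.4542, 0.2483, 0.0601]
tool_rot: [-3.141, 0.0, 1.575]
force: [0.6, -0.2, -0.9]
grip_width: 0.0396
finger_force: 40.9
clock: 25.7
position: [0.4544, 0.2484, 0.0507]
tool_rot: [3.142, -0.0, 1.575]
force: [-0.4, 0.0, -2.0]
grip_width: 0.0397
finger_force: 40.9
```

```bash
python3 -m crank '{"travel":[[0,0,-0.5],[0,0,-1],[0,0,-1.5],[0,0,-2],[0,0,-2.2]],"turn":[[0,0,0],[0,0,0],[0,0,0],[0,0,0],[0,0,0]],"gripper":[1,1,1,1,1]}' 40
python3 -m crank '{"travel":[[0,0,-0.1],[0,0,-0.15],[0,0,-0.2],[0,0,-0.25],[0,0,-0.25]],"turn":[[0,0,0],[0,0,0],[0,0,0],[0,0,0],[0,0,0]],"gripper":[1,1,1,1,1]}' 40
```

```text
clock: 26.2
position: [0.4543, 0.2483, 0.0281]
tool_rot: [-3.141, 0.0, 1.575]
force: [0.2, -1.7, -2.4]
grip_width: 0.0398
finger_force: 41.0
clock: 26.7
position: [0.4544, 0.2484, 0.0264]
tool_rot: [3.141, -0.0, 1.575]
force: [-0.1, -0.3, -1.8]
grip_width: 0.0395
finger_force: 41.0
```

Nearly seated. I lower another 0.5 mm, release, back off straight up, and look.

```bash
python3 -m crank '{"travel":[[0,0,-0.05],[0,0,-0.05],[0,0,-0.05],[0,0,-0.05],[0,0,-0.05]],"turn":[[0,0,0],[0,0,0],[0,0,0],[0,0,0],[0,0,0]],"gripper":[1,1,1,1,1]}' 40
python3 -m crank '{"travel":[[0,0,0],[0,0,0],[0,0,0],[0,0,0],[0,0,0]],"turn":[[0,0,0],[0,0,0],[0,0,0],[0,0,0],[0,0,0]],"gripper":[0,0,0,0,0]}' 40
python3 -m crank '{"travel":[[0,0,1],[0,0,4],[0,0,8],[0,0,12],[0,0,12]],"turn":[[0,0,0],[0,0,0],[0,0,0],[0,0,0],[0,0,0]],"gripper":[0,0,0,0,0]}' 40
python3 -m crank '{"travel":[[0,-3,0],[0,-6,0],[0,-6,0],[0,-6,0],[0,-6,0]],"turn":[[0,0,0],[0,0,0],[0,0,0],[0,0,0],[0,0,0]],"gripper":[0,0,0,0,0]}' 40
python3 - <<'E'
from h import *
f=snap('end');S=bot.grab_frame('scene')
cv2.imwrite('pics/end.png',np.hstack([cv2.resize(f['pixels'][60:300,200:440],(390,390)),cv2.resize(S['pixels'][150:410,190:450],(390,390))])[:,:,::-1])
for z in(.048,):
    c=proj(f,[.4545,.2477,z])[0]
    cc,r,e,n=circ(f,edge(f,c,27,42,0,-1),z);print('rim',(cc*1e3).round(2),round(r*1e3,2),round(e*1e3,2),n)
E
```

```text
clock: 27.2
position: [0.4544, 0.2483, 0.0262]
tool_rot: [3.141, -0.0, 1.575]
force: [-3.1, -1.7, 8.2]
grip_width: 0.0396
finger_force: 41.8
clock: 27.7
position: [0.4543, 0.2484, 0.0258]
tool_rot: [-3.142, 0.0, 1.575]
force: [0.4, -0.4, 0.7]
grip_width: 0.0853
finger_force: 0.0
clock: 28.2
position: [0.4562, 0.2494, 0.1508]
tool_rot: [3.136, -0.004, 1.575]
force: [0.1, 0.4, 0.0]
grip_width: 0.0852
finger_force: 0.0
clock: 28.7
position: [0.4543, 0.1891, 0.1459]
tool_rot: [3.142, -0.0, 1.576]
force: [-0.7, 0.9, -0.3]
grip_width: 0.0855
finger_force: 0.0
end [0.4543 0.1892 0.1458] [-3.1416e+00 -3.0000e-04  1.5763e+00]
rim [453.79 248.6 ] 20.94 0.1 84
```

View pics/end.png

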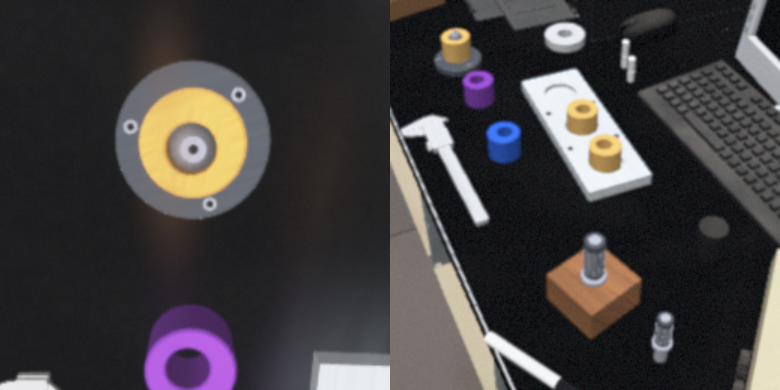

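The bush sits on the mandrel base with the arbor through its bore (193,148 in the left half). The tight bushes are in their pockets (583,115 and 605,152), the gauge is in its stand (594,258), and the bystanders are undisturbed.

```bash
python3 -c "from workcell import bot;print(bot.job_done())"
```

```text
the job is handed in; nothing more can be done
None
```

I tried the gauge in all three bushes, put it back home in its stand, and seated the left bush, the only one that took the whole gauge, on the mandrel. The middle and right bushes were tight and stayed in their pockets; the job is handed in at about 29 s of the 72 s allowed, but the call did not say whether it passed.

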